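# Put the sharpening stones to bed

### The job

Sharpening is over: close each of the two sharpening stones under its own wooden lid, the long lid on the long case and the short lid on the short case, each fully down on its case. The chisel and the little block plane left lying on the stones are in the way: put them in the open wooden tray on the right, the chisel lying flat and wholly inside and the plane standing on its sole. Set everything down rather than dropping it, and leave everything else on the bench where it is.

Things in the scene. Friction and masses are not known exactly. Their poses are not given: they have to be found in the camera images.
- long_case: Long stone case, screwed to the bench: dark wooden base 178 x 70 x 14 mm, a grey sharpening stone 150 x 40 mm in its middle standing 18 mm above the base (stone top 32 mm above the bench). Origin: centre of the base's underside; x along its length, y across, z up. A closed lid rests on the base, its origin 14 mm above this one.
- short_case: Short stone case, screwed to the bench: like the long one, but base 133 x 70 x 14 mm and stone 105 x 40 mm (stone top also 32 mm above the bench). Origin: centre of the base's underside; x along its length, z up.
- long_lid: Lid of the long case, loose, hollow side down on the bench at the left: dark wooden box without bottom, 168 x 58 x 30 mm outside, 156 x 46 x 22 mm inside, walls 6 mm (3 mm of play all round over its stone), 0.1 kg. Origin: centre of its lower rim; x along its length, y across (58 mm, the way to grip it), z up. Either way round fits.
- short_lid: Lid of the short case, loose, hollow side down at the left: as the long lid, but 123 x 58 x 30 mm outside, 111 x 46 x 22 mm inside. Origin: centre of its lower rim; x along its length, y across (58 mm), z up.
- chisel: Carving chisel lying on one of the stones (the plane is on the other): octagonal wooden handle 110 mm long, 22 mm across flats, then steel neck and 16 mm wide blade on the same axis; 210 mm overall, 0.14 kg. Origin: underside of the handle, mid-length; x towards the blade (handle -55 to +55 mm, tip +155 mm), z up. Balances about 15 mm ahead of the origin; rests on its handle, blade free.
- chisel_tip (a point): Cutting end of the chisel, on the handle's axis, 155 mm ahead of the chisel's origin and 11 mm above its underside.
- chisel_butt (a point): Butt end of the chisel's handle, on its axis, 55 mm behind the chisel's origin and 11 mm above its underside.
- plane: Small block plane standing on its sole on one of the stones: steel sole 90 x 34 x 6 mm, flat parallel cheeks 34 mm over their outsides, 26 mm high along the middle 56 mm, brass cap and blade up to about 37 mm, brass knob in front; 0.26 kg. Origin: centre of the sole's underside; x towards the knob, y across the cheeks (34 mm, the way to grip it), z up.
- tray: Open wooden tool tray, fixed on the bench at the right: 250 x 170 x 28 mm outside, walls and floor 6 mm thick (238 x 158 mm inside). Origin: centre of its underside, on the bench; x along its 250 mm length, y across, z up; its inner floor is 6 mm above the origin, its rim 28 mm.
- oil_bottle: Bystander: amber oil bottle, 48 mm across, 105 mm tall. Origin: centre of its underside.
- rosette: Bystander: carved wooden rosette, a disc 60 mm across, 20 mm high. Origin: centre of its underside.
- offcut: Bystander: wooden offcut 75 x 45 x 28 mm. Origin: centre of its underside; x along its length.
- wax_tin: Bystander: round metal wax tin, 64 mm across, 26 mm high. Origin: centre of its underside.
- slip_stone: Bystander: grey slip stone lying flat on the bench, 85 x 32 x 15 mm. Origin: centre of its underside; x along its length.
- gouge: Bystander: a smaller carving tool lying on the bench, dark octagonal handle 95 mm long and 18 mm across, 195 mm overall. Origin: underside of the handle at the middle of its length; x towards the blade.
- mallet: Bystander: round carver's mallet standing on its head at the far left, head up to 92 mm across and 115 mm high, handle upwards, 225 mm tall. Origin: centre of the head's underside.
Mind the look-alikes: they are no part of the job. Leave any turquoise look-alike of the long_lid alone.

How it is judged:
By the outcome, as a careful person would: the job done as asked, in the order asked, and still so for the second after the job is handed in, with the robot touching nothing.
It also fails if it takes over 72 s, if anything falls off the work surface, if the arm or the gripper's body presses on something with over 40 N, if the wrist force passes 120 N, or if a joint passes its speed limit or range.

### The arm

A 6-joint arm with a two-finger parallel gripper is mounted at the origin on the work surface. World frame = base frame: x ahead of the robot, y to its left, z up, the work surface at z = 0. Lengths are in m, angles in degrees, forces in N, time in s.
With the tool pointing down it reaches from about 0.3 to 0.75 m from the base axis. Payload 8.5 kg.
Tool frame: the origin (TCP) lies between the finger pads; the fingertips stand 22 mm ahead of it and the grasp point (between the pads) lies 3 mm ahead of it (env.nose_length is the distance from the TCP to the fingertips, in m); z points along the fingers, x is the direction in which the jaws open and shut, and the axes are right-handed (so a half turn about z gives the same grasp; the last joint's range is limited). The gripper opens to 85 mm and grips with 20 to 120 N. Pads are 22 mm wide; open, the fingers measure 114 mm over their backs; the gripper's body (76 mm by 85 mm) begins 54 mm behind the grasp point. The pads swing forward as they close: fully open they stand 13 mm farther back than shut.
Start: joints at [54.357, 21.807, 74.336, -0, 83.858, -12.336], TCP at [0.218, 0.505, 0.253] pointing down, gripper open.
Joint ranges: [-178.18, 178.18], [-50.72, 133.34], [12.68, 142.11], [-81.47, 261.47], [9.98, 163.14], [-165.26, 165.26]. Speed limits (degrees/s): [136.94, 136.94, 180, 180, 180, 180].

### API

Orientations are given as a 3x3 rotation matrix whose columns are the frame's x, y, z axes.
In Python, from rig import env gives the robot as it stands.
- The arm moves only by the tool arm_command, never from a script. Its argument "steps" is a list of rows, each an object with "delta_pos": the shift along the world's x, y, z in mm, a list of three; "dr": the turn, a rotation vector about the world's x, y, z in degrees, a list of three. In form: [{"delta_pos": [dx, dy, dz], "dr": [wx, wy, wz]}, ...]. A call has 1 to 20 rows; each row shifts and turns the commanded pose from where the row before left it; what a row does not reach is not made up. A row lasts 1/10 s, in which the tool goes at most 50 mm and 8.59 degrees, less where a joint would pass 70% of its speed; a pose out of reach is approached as far as the arm can. A call with a gripper value outside its range is refused whole. "grip" is the opening, from 0 (shut) to 1 (fully open), set as the call begins (left out, the last holds). The fingers move at their own pace and stop on an object; "squeeze" is the grip in N (left out, the last holds). Time passes only in rows, so rows that do not move let the fingers close. It gives the time, the measured TCP pose, the force and the opening at its end, in the units of the state.
- env.observe(): the state, without advancing time (a new reading comes with each control period).
- env.get_image(name): name is "scene" or "side" or "wrist"; returns the picture (480x640x3 uint8, blue, green, red); there is no depth.
- env.get_calibration(name): a dict with "fx", "fy", "cx", "cy" (pixels), "view" (4x4, takes a point from world to camera coordinates). Camera axes: x right, y up, looking along -z (the intrinsics and any distortion apply to the point x, -y, -z); pixel columns grow to the right and rows downward; lengths in m; the calibration is good to about 2 mm. A picture is of the moment at which its call begins: read the wrist's pose just before it. get_calibration takes no time and is no camera call; for the wrist camera it gives the pose at the moment of the call.
- env.close_job(): hands the job in, once; it reports no verdict.
The state is a dict: "time_s": time; "q": joint angles; "qvel": joint speeds; "joint_efforts": joint torques, N m; "position": TCP position; "tool_rot": TCP orientation; "ft_force": force on the tool from outside, world axes, zero at the start; "wrist_torque": the same for the moment, N m; "grip_width": finger opening in m.
Only numpy, scipy, OpenCV 4.12 (cv2) and the standard library are available. Lean on these libraries where they do the work, as an engineer would, in place of code of your own. Each camera call takes 0.05 s, during which the arm holds its last target. There are 200 camera calls.

## Working session

There is one attempt and no reset: what is moved stays moved. The work goes in short steps, Python scripts to look and compute and a tool call to move; the robot and the scene stay as the last step left them, time stands still between calls to the robot, and variables do not carry over. Pictures are saved under pics/ and viewed, about 8 in all and at most 12, crops included, and the job is handed in when it is done.

Besides the shell and the picture viewer there is one more tool, called after "Emit:" by a JSON object that holds its "method" and its "body". arm_command: Moves the arm, as the interface text tells. Its arguments: {"type":"object","properties":{"steps":{"type":"array"},"grip":{"type":"number"},"squeeze":{"type":"number"}},"required":["steps"]}

```bash
mkdir -p pics; ls; python3 - <<'E'
from rig import env
import cv2
for n in("scene","side"):
    cv2.imwrite(f"pics/{n}0.png",env.get_image(n)); c=env.get_calibration(n);print(n,c)
s=env.observe();print(s)
E
```

```text
pics
scene {'fx': 465.0100459313303, 'fy': 465.0100459313303, 'cx': 321.98718451947764, 'cy': 236.52010872372026, 'view': array([[-0.65732407,  0.75350276,  0.01259603,  0.20326893],
       [-0.59265409, -0.52718627,  0.60896286,  0.30179722],
       [ 0.46549565,  0.39282086,  0.79309872, -1.31088616],
       [ 0.        ,  0.        ,  0.        ,  1.        ]])}
side {'fx': 514.9207745988658, 'fy': 514.9207745988658, 'cx': 309.6106691629022, 'cy': 238.03243759353322, 'view': array([[ 0.87035889, -0.49241327,  0.00213866, -0.33235351],
       [ 0.30766905,  0.54719735,  0.77840531, -0.24571875],
       [-0.38446737, -0.67683398,  0.62775839, -1.13033754],
       [ 0.        ,  0.        ,  0.        ,  1.        ]])}
{'time_s': 0.1, 'q': array([ 5.43571800e+01,  2.18383540e+01,  7.43798103e+01, -3.16794050e-03,
        8.38588889e+01, -1.23364364e+01]), 'qvel': array([ 0.09254968, -0.00496739, -0.20852993,  0.02853681, -0.00157693,
        0.00711424]), 'joint_efforts': array([ 3.92034097e-03, -4.49219334e+01, -2.31655526e+01, -1.97131776e-04,
        3.64422449e-03,  2.27220090e-05]), 'position': array([0.21748267, 0.50491217, 0.25276557]), 'tool_rot': array([[ 3.95641873e-01,  9.18404574e-01, -7.38999363e-04],
       [ 9.18403915e-01, -3.95642494e-01, -1.12493340e-03],
       [-1.32552353e-03, -2.33629152e-04, -9.99999094e-01]]), 'ft_force': array([-0.49233627,  0.04212311,  0.24827825]), 'wrist_torque': array([ 0.01119773, -0.0211714 , -0.01232718]), 'grip_width': 0.08503369700759071}
```

View pics/scene0.png

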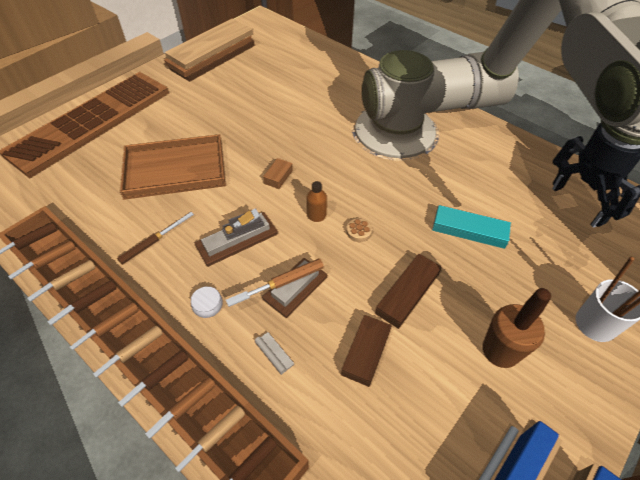

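View pics/side0.png

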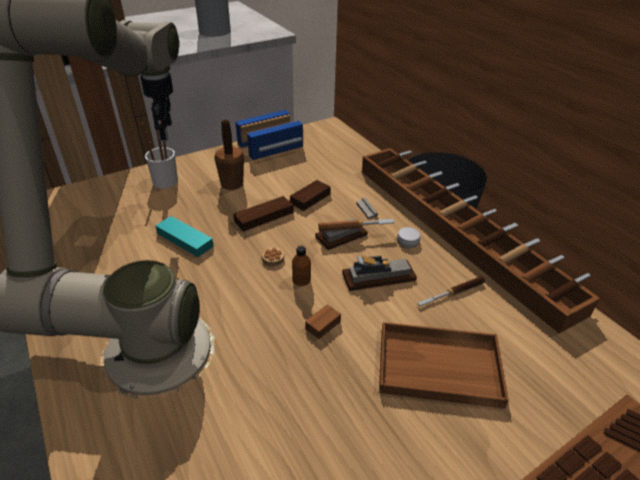

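Two pictures viewed. In the scene view, these could be mistaken for what I want:
- **Lids:** dark wooden lids at (408,288), long, and (367,350), short. The turquoise look-alike is at (472,226), and the offcut at (278,173).
- **Chisel:** pale-handled one on the short case at (290,277). The gouge is at (155,237), and there are more in the rack.
- **Plane:** on the long case at (240,230).
- **Tray:** (175,167).

Next is one close crop to check these choices.

```bash
cat > h.py <<'E'
import numpy as np, cv2
def ray(c,px,z):
    V=np.array(c["view"]);R=V[:3,:3];o=-R.T@V[:3,3]
    d=R.T@np.array([(px[0]-c["cx"])/c["fx"],-(px[1]-c["cy"])/c["fy"],-1])
    return o+d*(z-o[2])/d[2]
def proj(c,p):
    V=np.array(c["view"]);q=V[:3,:3]@np.asarray(p)+V[:3,3]
    return np.array([c["cx"]+c["fx"]*q[0]/-q[2],c["cy"]-c["fy"]*q[1]/-q[2]])
def tri(cs,pxs):
    A=np.zeros((3,3));b=np.zeros(3)
    for c,p in zip(cs,pxs):
        V=np.array(c["view"]);R=V[:3,:3];o=-R.T@V[:3,3]
        d=R.T@np.array([(p[0]-c["cx"])/c["fx"],-(p[1]-c["cy"])/c["fy"],-1]);d/=np.linalg.norm(d)
        M=np.eye(3)-np.outer(d,d);A+=M;b+=M@o
    return np.linalg.solve(A,b)
E
python3 - <<'E'
import cv2
i=cv2.imread("pics/scene0.png")
cv2.imwrite("pics/crop1.png",cv2.resize(i[195:390,185:450],None,fx=3,fy=3,interpolation=cv2.INTER_CUBIC))
E
```

```text
(no output)
```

View pics/crop1.png

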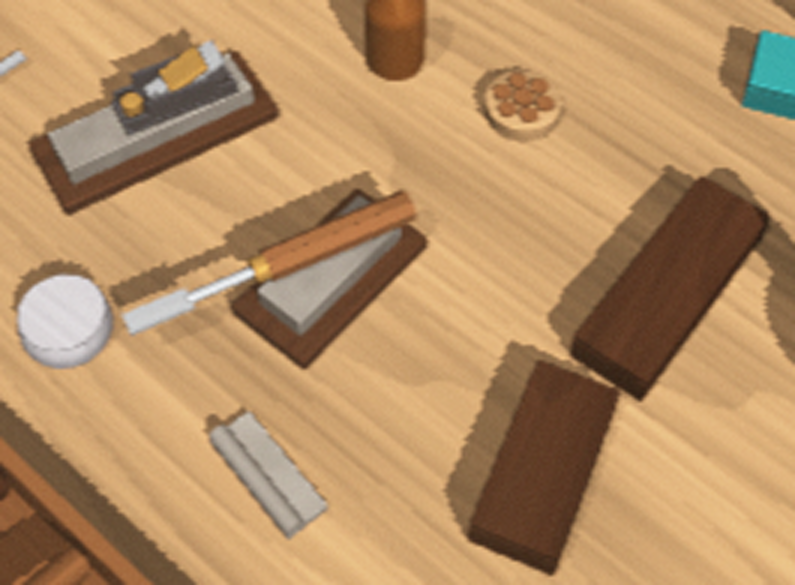

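The crop confirms the choices: the pale chisel lies on the short stone, butt at (408,205) and tip at (128,322). The plane is on the long stone with its knob at (130,102), and the two dark lids are the long one at upper right and the short one below it. Next I convert these pixels to positions.

```bash
python3 - <<'E'
from rig import env
from h import *
c=env.get_calibration("scene")
f=lambda p,z:ray(c,(p[0]/3+185-.33,p[1]/3+195-.33),z)
def box(n,ps,z):
    P=np.array([f(p,z)[:2] for p in ps]);m=P.mean(0)
    e=[np.linalg.norm(P[i]-P[(i+1)%4])*1e3 for i in range(4)]
    k=0 if e[0]+e[2]>e[1]+e[3] else 1
    d=P[(k+1)%4]-P[k]+P[(k+2)%4]-P[(k+3)%4]
    print(n,m.round(4),np.round(e),"ang",round(np.degrees(np.arctan2(d[1],d[0]))%180,1))
box("longlid",[(703,178),(768,220),(645,385),(577,345)],.03)
box("shortlid",[(540,360),(618,395),(553,562),(473,530)],.03)
box("longcase",[(33,150),(70,208),(277,112),(232,50)],.014)
box("shortcase",[(235,308),(305,360),(427,240),(360,190)],.014)
b,t,fe=f((408,205),.043),f((128,322),.043),f((262,265),.043)
print("chisel",b,t,np.linalg.norm(t-b),fe,np.degrees(np.arctan2(*(t-b)[1::-1])))
print("knob",f((130,102),.055),"cap",f((185,67),.068))
c2=[ray(c,p,.028)[:2] for p in [(122,150),(221,137),(225,186),(124,197)]]
P=np.array(c2);print("tray",P.round(3).tolist(),P.mean(0),[np.linalg.norm(P[i]-P[(i+1)%4]).round(3) for i in range(4)])
for n,p in dict(bottle=(317,215),rosette=(359,232),tin=(206,302),mallet=(510,350),offcut=(278,176),gougebutt=(122,258),gougetip=(190,214)).items(): print(n,ray(c,p,.01)[:2].round(3))
E
```

```text
longlid [0.4187 0.3358] [ 55. 164.  51. 170.] ang 4.0
shortlid [0.582  0.3503] [ 55. 121.  51. 125.] ang 18.0
longcase [ 0.5607 -0.038 ] [ 63. 170.  73. 172.] ang 164.7
shortcase [0.5646 0.1492] [ 64. 127.  65. 130.] ang 0.8
chisel [0.5018922  0.16366568 0.043     ] [0.69446867 0.0869992  0.043     ] 0.20727625152639254 [0.60474859 0.12192593 0.043     ] -21.707962243975665
knob [ 0.57438704 -0.04226721  0.055     ] cap [ 0.53141755 -0.02763455  0.068     ]
tray [[0.57, -0.461], [0.365, -0.309], [0.478, -0.166], [0.662, -0.317]] [ 0.51875843 -0.31333178] [np.float64(0.255), np.float64(0.182), np.float64(0.238), np.float64(0.17)]
bottle [0.387 0.052]
rosette [0.361 0.158]
tin [0.714 0.037]
mallet [0.394 0.557]
offcut [ 0.356 -0.107]
gougebutt [ 0.764 -0.186]
gougetip [ 0.585 -0.174]
```

Emit:
{"method": "arm_command", "body": {"steps": [{"delta_pos": [29,-30.5,0],"dr": [0,0,0.2]},{"delta_pos": [29,-30.5,0],"dr": [0,0,0.2]},{"delta_pos": [29,-30.5,0],"dr": [0,0,0.2]},{"delta_pos": [29,-30.5,0],"dr": [0,0,0.2]},{"delta_pos": [29,-30.5,0],"dr": [0,0,0.2]},{"delta_pos": [29,-30.5,0],"dr": [0,0,0.2]},{"delta_pos": [29,-30.5,0],"dr": [0,0,0.2]},{"delta_pos": [29,-30.5,0],"dr": [0,0,0.2]},{"delta_pos": [29,-30.5,0],"dr": [0,0,0]},{"delta_pos": [29,-30.5,0],"dr": [0,0,0]},{"delta_pos": [29,-30.5,0],"dr": [0,0,0]},{"delta_pos": [29,-30.5,0],"dr": [0,0,0]},{"delta_pos": [0,0,0],"dr": [0,0,0]},{"delta_pos": [0,0,0],"dr": [0,0,0]}], "grip": 1}}

```text
time_s: 1.5
position: [0.5657, 0.1385, 0.2526]
tool_rot: [[0.371, 0.929, -0.001], [0.929, -0.371, 0.0], [-0.0, -0.001, -1.0]]
ft_force: [-0.3, 0.6, 0.3]
grip_width: 0.0853
```

```bash
python3 - <<'E'
from rig import env
import cv2,numpy as np
c=env.get_calibration("wrist");i=env.get_image("wrist");cv2.imwrite("pics/w1.png",i)
np.savez("w1.npz",**{k:np.array(v) for k,v in c.items() })
s=env.observe();print(s["time_s"],s["position"],s["tool_rot"].round(3).tolist(),env.nose_length);print(c)
E
```

```text
1.55 [0.56520385 0.1393366  0.25293302] [[0.37, 0.929, -0.001], [0.929, -0.37, 0.0], [-0.0, -0.001, -1.0]] 0.022
{'fx': 354.3021863216591, 'fy': 354.3021863216591, 'cx': 320.84508664542193, 'cy': 242.08921843706858, 'view': array([[ 0.37117294,  0.92856227, -0.00166289, -0.33865547],
       [-0.87955414,  0.35100775, -0.32121343,  0.49101444],
       [-0.29768298,  0.12068833,  0.94700537, -0.22719726],
       [ 0.        ,  0.        ,  0.        ,  1.        ]])}
```

View pics/w1.png

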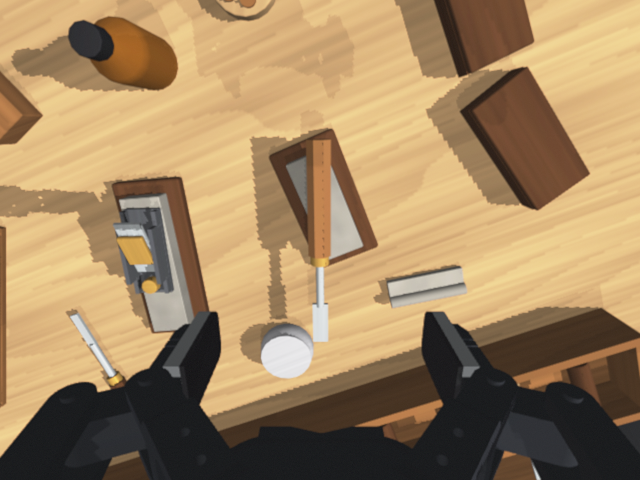

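The wrist picture (4th viewed) shows the chisel from butt (321,140) to tip (320,341). The short case corners are (269,155), (329,130) and (377,243). The plane's knob is at (150,286) and its sole back end near (140,208). The short lid's top corners are (461,113), (527,68), (589,174) and (538,209).

```bash
python3 - <<'E'
from h import *
c=dict(np.load("w1.npz"))
f=lambda p,z:ray(c,p,z)
b,t,fe=f((321,140),.043),f((320,341),.043),f((320,259),.043)
print("chisel",b,t,np.linalg.norm(t-b),np.linalg.norm(fe-b),np.degrees(np.arctan2(*(t-b)[1::-1])),"grasp",b+(t-b)/np.linalg.norm(t-b)*.07)
P=[f(p,.014)[:2] for p in [(269,155),(329,130),(377,243)]]
print("short",np.linalg.norm(P[1]-P[0]),np.linalg.norm(P[2]-P[1]),(P[0]+P[2])/2,np.degrees(np.arctan2(*(P[2]-P[1])[::-1])))
P=[f(p,.03)[:2] for p in [(461,113),(527,68),(589,174),(538,209)]]
print("slid",[np.linalg.norm(P[i]-P[i-1]).round(4) for i in range(4)],np.mean(P,0),np.degrees(np.arctan2(*(P[2]-P[1])[::-1])))
P=[f(p,.014)[:2] for p in [(113,184),(182,179),(208,312)]]
print("lcase",np.linalg.norm(P[1]-P[0]),P,np.degrees(np.arctan2(*(P[2]-P[1])[::-1])))
E
```

```text
chisel [0.50400877 0.16346891 0.043     ] [0.69826411 0.08468363 0.043     ] 0.20962407761503973 0.11420567194437369 -22.076286935398777 grasp [0.56887667 0.13716005 0.043     ]
short 0.06349431705067501 0.12640019847000034 [0.56260048 0.14463233] 2.5739299327533836
slid [np.float64(0.1248), np.float64(0.0646), np.float64(0.1194), np.float64(0.0542)] [0.57968741 0.34260242] 17.980908345306865
lcase 0.07073437731969152 [array([ 0.46688347, -0.04855825]), array([0.48837253, 0.01883294]), array([ 0.63317734, -0.02753757])] -17.75650477932481
```

Emit:
{"method": "arm_command", "body": {"steps": [{"delta_pos": [3,-2,-30],"dr": [0,0,-0.3]},{"delta_pos": [0,0,-35],"dr": [0,0,0]},{"delta_pos": [0,0,-35],"dr": [0,0,0]},{"delta_pos": [0,0,-35],"dr": [0,0,0]},{"delta_pos": [0,0,-30],"dr": [0,0,0]},{"delta_pos": [0,0,-18],"dr": [0,0,0]},{"delta_pos": [0,0,-8],"dr": [0,0,0]},{"delta_pos": [0,0,-3],"dr": [0,0,0]},{"delta_pos": [0,0,0],"dr": [0,0,0]},{"delta_pos": [0,0,0],"dr": [0,0,0]}]}}

```text
time_s: 2.55
position: [0.569, 0.1373, 0.0604]
tool_rot: [[0.374, 0.927, 0.002], [0.927, -0.374, 0.0], [0.001, 0.002, -1.0]]
ft_force: [0.5, -0.4, -0.4]
grip_width: 0.0854
```

Emit:
{"method": "arm_command", "body": {"steps": [{"delta_pos": [0,0,0],"dr": [0,0,0]},{"delta_pos": [0,0,0],"dr": [0,0,0]},{"delta_pos": [0,0,0],"dr": [0,0,0]},{"delta_pos": [0,0,0],"dr": [0,0,0]},{"delta_pos": [0,0,0],"dr": [0,0,0]},{"delta_pos": [0,0,0],"dr": [0,0,0]},{"delta_pos": [0,0,0],"dr": [0,0,0]},{"delta_pos": [0,0,0],"dr": [0,0,0]}], "grip": 0.1, "squeeze": 40}}

```text
time_s: 3.35
position: [0.5687, 0.1371, 0.0596]
tool_rot: [[0.375, 0.927, 0.0], [0.927, -0.375, -0.0], [0.0, 0.0, -1.0]]
ft_force: [-1.2, -0.9, 5.3]
grip_width: 0.0208
```

Emit:
{"method": "arm_command", "body": {"steps": [{"delta_pos": [0,0,10],"dr": [0,0,0]},{"delta_pos": [0,0,25],"dr": [0,0,0]},{"delta_pos": [0,0,35],"dr": [0,0,0]},{"delta_pos": [0,0,35],"dr": [0,0,0]},{"delta_pos": [-8,-35,20],"dr": [0,0,-1.3]},{"delta_pos": [-8,-35,15],"dr": [0,0,-1.3]},{"delta_pos": [-8,-35,0],"dr": [0,0,-1.3]},{"delta_pos": [-8,-35,0],"dr": [0,0,-1.3]},{"delta_pos": [-8,-35,0],"dr": [0,0,-1.3]},{"delta_pos": [-8,-35,0],"dr": [0,0,-1.3]},{"delta_pos": [-8,-35,0],"dr": [0,0,-1.3]},{"delta_pos": [-8,-35,0],"dr": [0,0,-1.3]},{"delta_pos": [-8,-35,0],"dr": [0,0,-1.3]},{"delta_pos": [-8,-35,0],"dr": [0,0,-1.3]},{"delta_pos": [-8,-35,0],"dr": [0,0,-1.3]},{"delta_pos": [-8,-35,0],"dr": [0,0,-1.3]},{"delta_pos": [-8,-39,0],"dr": [0,0,-0.7]},{"delta_pos": [0,0,0],"dr": [0,0,0]},{"delta_pos": [0,0,0],"dr": [0,0,0]},{"delta_pos": [0,0,0],"dr": [0,0,0]}]}}

```text
time_s: 5.35
position: [0.4647, -0.3209, 0.1994]
tool_rot: [[0.619, 0.785, -0.0], [0.785, -0.619, 0.001], [0.0, -0.001, -1.0]]
ft_force: [-0.1, -0.2, -1.3]
grip_width: 0.0207
```

```bash
python3 - <<'E'
from rig import env
import cv2,numpy as np
c=env.get_calibration("wrist");i=env.get_image("wrist");cv2.imwrite("pics/w2.png",i)
np.savez("w2.npz",**{k:np.array(v) for k,v in c.items() })
s=env.observe();print(s["time_s"],s["position"],s["tool_rot"].round(3).tolist(),s["grip_width"])
E
```

```text
5.4 [ 0.4648491  -0.32072385  0.19945495] [[0.619, 0.786, -0.0], [0.786, -0.619, 0.0], [0.0, -0.0, -1.0]] 0.020864757316427864
```

View pics/w2.png

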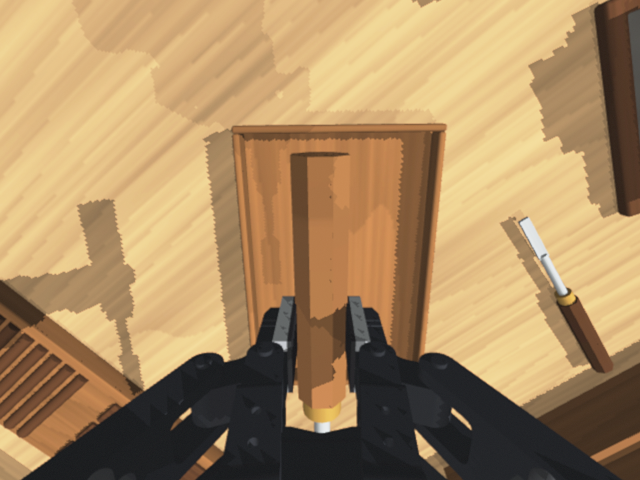

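The 5th picture shows the chisel held straight over the tray. The tray's rim corners are at (233,126) and (445,125), with the side edges running to about (250,355) and (424,358).

```bash
python3 - <<'E'
from h import *
c=dict(np.load("w2.npz"))
A,B,L,R=[ray(c,p,.028)[:2] for p in [(233,126),(445,125),(250,355),(424,358)]]
print(A,B,np.linalg.norm(A-B))
ang=lambda d:np.degrees(np.arctan2(d[1],d[0]))
print(ang(L-A),ang(R-B),ang(B-A)-90)
th=np.radians(np.mean([ang(R-B),ang(B-A)-90,ang(L-A)]));u=np.array([np.cos(th),np.sin(th)]);v=np.array([-u[1],u[0]])
C=(A+B)/2+.125*u;print("tray centre",C,np.degrees(th),"dist LR",(R-L)@v)
print("chisel tcp",C-.04*v-.035*u,"plane tcp",C+.038*v)
b=ray(c,(321,154),.199-.0276+.011+.01);print("butt",b, (b[:2]-C)@u,(b[:2]-C)@v)
E
```

```text
[ 0.36074152 -0.32546337] [ 0.4625686  -0.19512645] 0.1653979065810036
-38.35964695213 -37.22345749888285 -37.999104655592575
tray centre [ 0.51034316 -0.33701295] -37.86073636886848 dist LR 0.16964489652641032
chisel tcp [ 0.45816072 -0.3471121 ] plane tcp [ 0.53366545 -0.30701177]
butt [ 0.40909141 -0.2760346   0.1924    ] -0.11736387033454299 -0.013999977968561853
```

Emit:
{"method": "arm_command", "body": {"steps": [{"delta_pos": [-2,-12,0],"dr": [0,0,0.3]},{"delta_pos": [-2,-11,-10],"dr": [0,0,0]},{"delta_pos": [0,0,-30],"dr": [0,0,0]},{"delta_pos": [0,0,-35],"dr": [0,0,0]},{"delta_pos": [0,0,-35],"dr": [0,0,0]},{"delta_pos": [0,0,-25],"dr": [0,0,0]},{"delta_pos": [0,0,-15],"dr": [0,0,0]},{"delta_pos": [0,0,-8],"dr": [0,0,0]},{"delta_pos": [0,0,-3],"dr": [0,0,0]},{"delta_pos": [0,0,-2],"dr": [0,0,0]},{"delta_pos": [0,0,-1],"dr": [0,0,0]},{"delta_pos": [0,0,0],"dr": [0,0,0]},{"delta_pos": [0,0,0],"dr": [0,0,0]}]}}

```text
time_s: 6.7
position: [0.4608, -0.345, 0.0358]
tool_rot: [[0.616, 0.788, 0.001], [0.788, -0.616, -0.001], [-0.0, 0.001, -1.0]]
ft_force: [-0.5, -0.3, -2.4]
grip_width: 0.0213
```

Emit:
{"method": "arm_command", "body": {"steps": [{"delta_pos": [0,0,-1],"dr": [0,0,0]},{"delta_pos": [0,0,-0.5],"dr": [0,0,0]},{"delta_pos": [0,0,0],"dr": [0,0,0]}]}}

```text
time_s: 7.0
position: [0.4606, -0.3449, 0.0338]
tool_rot: [[0.616, 0.788, 0.0], [0.788, -0.616, 0.0], [0.0, -0.0, -1.0]]
ft_force: [0.3, -0.2, -1.1]
grip_width: 0.0208
```

Emit:
{"method": "arm_command", "body": {"steps": [{"delta_pos": [0,0,-0.7],"dr": [0,0,0]},{"delta_pos": [0,0,-0.7],"dr": [0,0,0]},{"delta_pos": [0,0,0],"dr": [0,0,0]}]}}

```text
time_s: 7.3
position: [0.4606, -0.3449, 0.0335]
tool_rot: [[0.616, 0.788, 0.0], [0.788, -0.616, -0.001], [-0.0, 0.001, -1.0]]
ft_force: [-1.9, 2.3, 9.6]
grip_width: 0.0207
```

Emit:
{"method": "arm_command", "body": {"steps": [{"delta_pos": [0,0,0],"dr": [0,0,0]},{"delta_pos": [0,0,0],"dr": [0,0,0]},{"delta_pos": [0,0,0],"dr": [0,0,0]},{"delta_pos": [0,0,5],"dr": [0,0,0]},{"delta_pos": [0,0,15],"dr": [0,0,0]},{"delta_pos": [0,0,30],"dr": [0,0,0]},{"delta_pos": [0,0,35],"dr": [0,0,0]},{"delta_pos": [0,0,35],"dr": [0,0,0]},{"delta_pos": [9,31,35],"dr": [0,0,2.2]},{"delta_pos": [9,31,11],"dr": [0,0,2.2]},{"delta_pos": [9,31,0],"dr": [0,0,2.2]},{"delta_pos": [9,31,0],"dr": [0,0,2.2]},{"delta_pos": [9,31,0],"dr": [0,0,2.2]},{"delta_pos": [9,31,0],"dr": [0,0,2.2]},{"delta_pos": [9,31,0],"dr": [0,0,2.2]},{"delta_pos": [9,31,0],"dr": [0,0,2.2]},{"delta_pos": [9,31,0],"dr": [0,0,2.2]},{"delta_pos": [8,32,0],"dr": [0,0,2.2]},{"delta_pos": [0,0,0],"dr": [0,0,0]},{"delta_pos": [0,0,0],"dr": [0,0,0]}], "grip": 0.42}}

```text
time_s: 9.3
position: [0.5496, -0.0336, 0.1986]
tool_rot: [[0.275, 0.961, 0.0], [0.961, -0.275, -0.0], [-0.0, 0.0, -1.0]]
ft_force: [0.6, 0.0, -0.6]
grip_width: 0.036
```

```bash
python3 - <<'E'
from rig import env
import cv2,numpy as np
c=env.get_calibration("wrist");i=env.get_image("wrist");cv2.imwrite("pics/w3.png",i)
np.savez("w3.npz",**{k:np.array(v) for k,v in c.items() })
s=env.observe();print(s["time_s"],s["position"],s["tool_rot"].round(3).tolist(),s["grip_width"])
E
```

```text
9.35 [ 0.54950632 -0.03427486  0.1985673 ] [[0.276, 0.961, 0.0], [0.961, -0.276, -0.0], [-0.0, 0.0, -1.0]] 0.03576876664799506
```

View pics/w3.png

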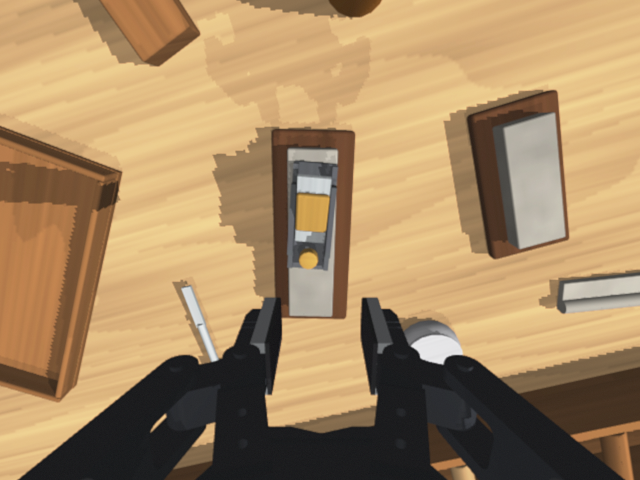

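The 6th picture shows the plane on the long stone with its knob at (308,260) and the cap at (313,212). The long base corners are (273,129), (355,131), (346,318) and (275,316). The short base corners are (469,117), (557,91), (568,239) and (492,257). I'll zoom in once on the plane.

```bash
python3 - <<'E'
import cv2
i=cv2.imread("pics/w3.png")
cv2.imwrite("pics/crop2.png",cv2.resize(i[120:325,260:370],None,fx=2.9*1,fy=2.9,interpolation=cv2.INTER_CUBIC))
E
```

```text
(no output)
```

View pics/crop2.png

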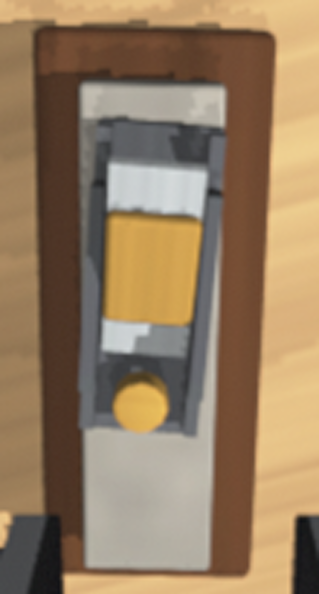

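```bash
python3 - <<'E'
from h import *
c=dict(np.load("w3.npz"))
cr=lambda P:[(x/2.9+260-.33,y/2.9+120-.33) for x,y in P]
ang=lambda d:np.degrees(np.arctan2(d[1],d[0])).round(2)
def box(n,px,z):
    P=np.array([ray(c,p,z)[:2] for p in px])
    print(n,"ctr",P.mean(0).round(4),"len",np.linalg.norm(P[3]-P[0]).round(4),np.linalg.norm(P[2]-P[1]).round(4),"wid",np.linalg.norm(P[1]-P[0]).round(4),np.linalg.norm(P[3]-P[2]).round(4),"ang",ang(P[3]-P[0]),ang(P[2]-P[1]))
box("plane",cr([(97,120),(227,128),(195,435),(80,428)]),.038)
box("lbase",cr([(37,30),(274,33),(247,575),(48,570)]),.014)
box("lstone",cr([(80,82),(226,85),(210,570),(86,568)]),.032)
box("sbase",[(469,117),(557,91),(568,239),(492,257)],.014)
box("sstone",[(497,131),(556,112),(566,238),(517,250)],.032)
c=dict(np.load("w1.npz"))
box("slid",[(461,113),(527,68),(589,174),(538,209)],.03)
E
```

```text
plane ctr [ 0.5405 -0.0391] len 0.0894 0.0896 wid 0.0348 0.034 ang -20.61 -21.12
lbase ctr [ 0.559  -0.0446] len 0.1735 0.1746 wid 0.0669 0.0671 ang -17.25 -17.2
lstone ctr [ 0.5596 -0.0446] len 0.1491 0.149 wid 0.0394 0.0393 ang -16.97 -17.02
sbase ctr [0.5643 0.141 ] len 0.1271 0.1286 wid 0.0697 0.0682 ang 1.22 0.5
sstone ctr [0.566  0.1414] len 0.1029 0.1048 wid 0.0446 0.0411 ang 2.64 0.66
slid ctr [0.5797 0.3426] len 0.1248 0.1194 wid 0.0646 0.0542 ang 22.63 17.98
```

Emit:
{"method": "arm_command", "body": {"steps": [{"delta_pos": [-4.5,-2.5,0],"dr": [0,0,-2.4]},{"delta_pos": [-4.5,-2.5,0],"dr": [0,0,-2.5]},{"delta_pos": [0,0,-25],"dr": [0,0,0]},{"delta_pos": [0,0,-35],"dr": [0,0,0]},{"delta_pos": [0,0,-35],"dr": [0,0,0]},{"delta_pos": [0,0,-25],"dr": [0,0,0]},{"delta_pos": [0,0,-13],"dr": [0,0,0]},{"delta_pos": [0,0,-5],"dr": [0,0,0]},{"delta_pos": [0,0,-1.5],"dr": [0,0,0]},{"delta_pos": [0,0,0],"dr": [0,0,0]},{"delta_pos": [0,0,0],"dr": [0,0,0]}], "grip": 0.8}}

```text
time_s: 10.45
position: [0.541, -0.0392, 0.0598]
tool_rot: [[0.357, 0.934, 0.002], [0.934, -0.357, -0.0], [0.0, 0.002, -1.0]]
ft_force: [-0.3, 0.4, 0.5]
grip_width: 0.0685
```

Emit:
{"method": "arm_command", "body": {"steps": [{"delta_pos": [0,0,0],"dr": [0,0,0]},{"delta_pos": [0,0,0],"dr": [0,0,0]},{"delta_pos": [0,0,0],"dr": [0,0,0]},{"delta_pos": [0,0,0],"dr": [0,0,0]},{"delta_pos": [0,0,0],"dr": [0,0,0]},{"delta_pos": [0,0,0],"dr": [0,0,0]}], "grip": 0.2, "squeeze": 50}}

```text
time_s: 11.05
position: [0.5409, -0.039, 0.0595]
tool_rot: [[0.357, 0.934, 0.001], [0.934, -0.357, -0.0], [-0.0, 0.001, -1.0]]
ft_force: [-0.5, -0.4, 6.1]
grip_width: 0.0329
```

Emit:
{"method": "arm_command", "body": {"steps": [{"delta_pos": [0,0,10],"dr": [0,0,0]},{"delta_pos": [0,0,25],"dr": [0,0,0]},{"delta_pos": [0,0,35],"dr": [0,0,0]},{"delta_pos": [0,0,30],"dr": [0,0,0]},{"delta_pos": [-1,-30,0],"dr": [0,0,-1.9]},{"delta_pos": [-1,-30,0],"dr": [0,0,-1.9]},{"delta_pos": [-1,-30,0],"dr": [0,0,-1.9]},{"delta_pos": [-1,-30,0],"dr": [0,0,-1.9]},{"delta_pos": [-1,-30,0],"dr": [0,0,-1.9]},{"delta_pos": [-1,-30,0],"dr": [0,0,-1.9]},{"delta_pos": [-1,-30,0],"dr": [0,0,-1.9]},{"delta_pos": [0,-30,0],"dr": [0,0,-1.9]},{"delta_pos": [0,-28,0],"dr": [0,0,-1.8]},{"delta_pos": [0,0,0],"dr": [0,0,0]},{"delta_pos": [0,0,-25],"dr": [0,0,0]},{"delta_pos": [0,0,-35],"dr": [0,0,0]},{"delta_pos": [0,0,-35],"dr": [0,0,0]},{"delta_pos": [0,0,-15],"dr": [0,0,0]},{"delta_pos": [0,0,0],"dr": [0,0,0]},{"delta_pos": [0,0,0],"dr": [0,0,0]}]}}

```text
time_s: 13.05
position: [0.534, -0.3066, 0.0497]
tool_rot: [[0.614, 0.789, 0.0], [0.789, -0.614, -0.0], [0.0, 0.0, -1.0]]
ft_force: [-0.2, -0.1, -1.9]
grip_width: 0.033
```

Emit:
{"method": "arm_command", "body": {"steps": [{"delta_pos": [0,0,-6],"dr": [0,0,0]},{"delta_pos": [0,0,-4],"dr": [0,0,0]},{"delta_pos": [0,0,-3],"dr": [0,0,0]},{"delta_pos": [0,0,-1],"dr": [0,0,0]},{"delta_pos": [0,0,0],"dr": [0,0,0]},{"delta_pos": [0,0,0],"dr": [0,0,0]}]}}

```text
time_s: 13.65
position: [0.5337, -0.307, 0.0351]
tool_rot: [[0.614, 0.789, 0.0], [0.789, -0.614, -0.0], [-0.0, 0.0, -1.0]]
ft_force: [0.4, -1.2, -2.8]
grip_width: 0.0332
```

Emit:
{"method": "arm_command", "body": {"steps": [{"delta_pos": [0,0,-1],"dr": [0,0,0]},{"delta_pos": [0,0,-0.7],"dr": [0,0,0]},{"delta_pos": [0,0,-0.7],"dr": [0,0,0]},{"delta_pos": [0,0,0],"dr": [0,0,0]}]}}

```text
time_s: 14.05
position: [0.5336, -0.307, 0.0335]
tool_rot: [[0.614, 0.789, 0.0], [0.789, -0.614, -0.001], [-0.0, 0.001, -1.0]]
ft_force: [-3.8, 1.1, 6.6]
grip_width: 0.033
```

Emit:
{"method": "arm_command", "body": {"steps": [{"delta_pos": [0,0,0],"dr": [0,0,0]},{"delta_pos": [0,0,0],"dr": [0,0,0]},{"delta_pos": [0,0,0],"dr": [0,0,0]},{"delta_pos": [0,0,5],"dr": [0,0,0]},{"delta_pos": [0,0,15],"dr": [0,0,0]},{"delta_pos": [0,0,30],"dr": [0,0,0]},{"delta_pos": [0,0,35],"dr": [0,0,0]},{"delta_pos": [0,0,40],"dr": [0,0,0]},{"delta_pos": [0,0,40],"dr": [0,0,0]},{"delta_pos": [0,0,0],"dr": [0,0,0]}], "grip": 0.56}}

```text
time_s: 15.05
position: [0.5351, -0.308, 0.2038]
tool_rot: [[0.614, 0.789, 0.008], [0.789, -0.614, -0.007], [-0.001, 0.011, -1.0]]
ft_force: [0.2, 0.0, -0.2]
grip_width: 0.0479
```

Emit:
{"method": "arm_command", "body": {"steps": [{"delta_pos": [-7,30,5],"dr": [0,0,2.6]},{"delta_pos": [-7,38,5],"dr": [0,0,2.6]},{"delta_pos": [-7,38,5],"dr": [0,0,2.6]},{"delta_pos": [-7,38,5],"dr": [0,0,2.6]},{"delta_pos": [-7,38,0],"dr": [0,0,2.6]},{"delta_pos": [-7,38,0],"dr": [0,0,2.6]},{"delta_pos": [-7,38,0],"dr": [0,0,2.6]},{"delta_pos": [-7,38,0],"dr": [0,0,2.6]},{"delta_pos": [-7,38,0],"dr": [0,0,2.6]},{"delta_pos": [-7,38,0],"dr": [0,0,2.6]},{"delta_pos": [-7,38,0],"dr": [0,0,2.6]},{"delta_pos": [-7,38,0],"dr": [0,0,2.6]},{"delta_pos": [-7,38,0],"dr": [0,0,2.6]},{"delta_pos": [-7,38,0],"dr": [0,0,2.6]},{"delta_pos": [-7,38,0],"dr": [0,0,2.6]},{"delta_pos": [-7,38,0],"dr": [0,0,2.6]},{"delta_pos": [-6,35,0],"dr": [0,0,0.4]},{"delta_pos": [0,0,0],"dr": [0,0,0]},{"delta_pos": [0,0,0],"dr": [0,0,0]},{"delta_pos": [0,0,0],"dr": [0,0,0]}], "grip": 1}}

```text
time_s: 17.05
position: [0.4157, 0.3274, 0.2174]
tool_rot: [[-0.071, 0.998, -0.0], [0.998, 0.071, -0.0], [-0.0, -0.0, -1.0]]
ft_force: [0.2, -0.3, -0.1]
grip_width: 0.0853
```

```bash
python3 - <<'E'
from rig import env
import cv2,numpy as np
c=env.get_calibration("wrist");i=env.get_image("wrist");cv2.imwrite("pics/w4.png",i)
np.savez("w4.npz",**{k:np.array(v) for k,v in c.items() })
s=env.observe();print(s["time_s"],s["position"],s["tool_rot"].round(3).tolist(),s["grip_width"])
E
```

```text
17.1 [0.41582444 0.32721156 0.21745268] [[-0.07, 0.998, -0.0], [0.998, 0.07, -0.0], [-0.0, -0.0, -1.0]] 0.08541570729902169
```

View pics/w4.png

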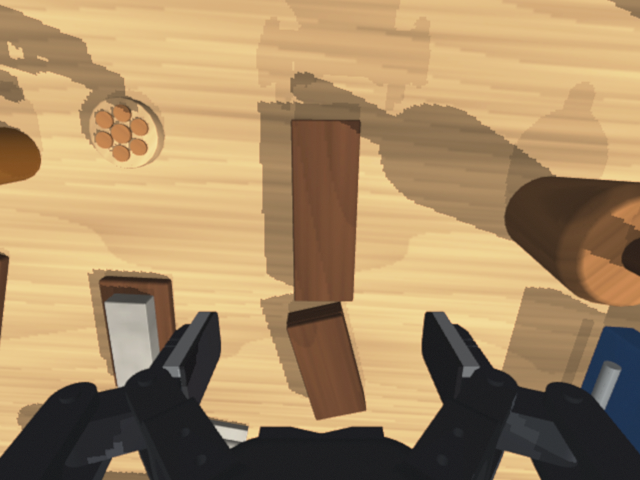

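The 8th picture shows the long lid's top corners at (292,121), (360,121), (353,300) and (293,300). The short lid's top corners are (289,327), (340,314), (366,410) and (318,419).

```bash
python3 - <<'E'
from h import *
c=dict(np.load("w4.npz"))
ang=lambda d:np.degrees(np.arctan2(d[1],d[0])).round(2)
def box(n,px,z):
    P=np.array([ray(c,p,z)[:2] for p in px])
    print(n,"ctr",P.mean(0).round(4),"len",np.linalg.norm(P[3]-P[0]).round(4),np.linalg.norm(P[2]-P[1]).round(4),"wid",np.linalg.norm(P[1]-P[0]).round(4),np.linalg.norm(P[3]-P[2]).round(4),"ang",ang(P[3]-P[0]),ang(P[2]-P[1]))
box("llid",[(292,121),(360,121),(353,300),(294,300)],.03)
box("slid",[(289,327),(340,314),(366,410),(318,419)],.03)
# mask check of long lid top
i=cv2.imread("pics/w4.png");g=cv2.cvtColor(i,cv2.COLOR_BGR2HSV)
m=((g[...,2]<140)&(g[...,1]>90)).astype(np.uint8)
roi=np.zeros_like(m);roi[105:312,284:372]=1
n,l,s,ct=cv2.connectedComponentsWithStats(m*roi);k=1+s[1:,4].argmax();print(s[k])
for r in (125,150,200,250,290,297,300,303): x=np.where(l[r]==k)[0];print(r,x.min() if len(x) else None,x.max() if len(x) else None)
E
```

```text
llid ctr [0.4152 0.3304] len 0.1642 0.1641 wid 0.0558 0.0572 ang 3.23 3.72
slid ctr [0.578  0.3468] len 0.12 0.1225 wid 0.0527 0.0539 ang 17.84 18.42
[  284   105    88   207 13286]
125 290 371
150 291 358
200 292 356
250 292 354
290 294 352
297 294 352
300 294 351
303 325 340
```

Emit:
{"method": "arm_command", "body": {"steps": [{"delta_pos": [-0.5,3,-20],"dr": [0,0,-0.5]},{"delta_pos": [0,0,-35],"dr": [0,0,0]},{"delta_pos": [0,0,-40],"dr": [0,0,0]},{"delta_pos": [0,0,-35],"dr": [0,0,0]},{"delta_pos": [0,0,-28],"dr": [0,0,0]},{"delta_pos": [0,0,-17],"dr": [0,0,0]},{"delta_pos": [0,0,-8],"dr": [0,0,0]},{"delta_pos": [0,0,-4],"dr": [0,0,0]},{"delta_pos": [0,0,-1],"dr": [0,0,0]},{"delta_pos": [0,0,0],"dr": [0,0,0]},{"delta_pos": [0,0,0],"dr": [0,0,0]}]}}

```text
time_s: 18.2
position: [0.4155, 0.3312, 0.0303]
tool_rot: [[-0.063, 0.998, 0.001], [0.998, 0.063, 0.001], [0.001, 0.001, -1.0]]
ft_force: [-0.6, -0.5, -1.0]
grip_width: 0.0855
```

Emit:
{"method": "arm_command", "body": {"steps": [{"delta_pos": [0,0,0],"dr": [0,0,0]},{"delta_pos": [0,0,0],"dr": [0,0,0]},{"delta_pos": [0,0,0],"dr": [0,0,0]},{"delta_pos": [0,0,0],"dr": [0,0,0]},{"delta_pos": [0,0,0],"dr": [0,0,0]}], "grip": 0.5, "squeeze": 30}}

```text
time_s: 18.7
position: [0.4152, 0.3312, 0.03]
tool_rot: [[-0.063, 0.998, 0.001], [0.998, 0.063, 0.0], [0.0, 0.001, -1.0]]
ft_force: [-1.3, -1.1, 5.7]
grip_width: 0.0575
```

Emit:
{"method": "arm_command", "body": {"steps": [{"delta_pos": [0,0,10],"dr": [0,0,0]},{"delta_pos": [0,0,25],"dr": [0,0,0]},{"delta_pos": [0,0,35],"dr": [0,0,0]},{"delta_pos": [0,0,35],"dr": [0,0,0]},{"delta_pos": [0,0,25],"dr": [0,0,0]},{"delta_pos": [13,-34,0],"dr": [0,0,-1.9]},{"delta_pos": [13,-34,0],"dr": [0,0,-1.9]},{"delta_pos": [13,-34,0],"dr": [0,0,-1.9]},{"delta_pos": [13,-34,0],"dr": [0,0,-1.9]},{"delta_pos": [13,-34,0],"dr": [0,0,-1.9]},{"delta_pos": [13,-34,0],"dr": [0,0,-1.9]},{"delta_pos": [13,-34,0],"dr": [0,0,-1.9]},{"delta_pos": [13,-34,0],"dr": [0,0,-1.9]},{"delta_pos": [13,-34,0],"dr": [0,0,-1.9]},{"delta_pos": [13,-34,0],"dr": [0,0,-1.9]},{"delta_pos": [14,-36,0],"dr": [0,0,-1.6]},{"delta_pos": [0,0,0],"dr": [0,0,0]},{"delta_pos": [0,0,0],"dr": [0,0,0]},{"delta_pos": [0,0,0],"dr": [0,0,0]}]}}

```text
time_s: 20.6
position: [0.5586, -0.044, 0.1596]
tool_rot: [[0.292, 0.957, -0.001], [0.957, -0.292, 0.0], [0.0, -0.001, -1.0]]
ft_force: [0.2, -0.2, -1.2]
grip_width: 0.0573
```

```bash
python3 - <<'E'
from rig import env
import cv2,numpy as np
c=env.get_calibration("wrist");i=env.get_image("wrist");cv2.imwrite("pics/w5.png",i)
np.savez("w5.npz",**{k:np.array(v) for k,v in c.items() })
s=env.observe();print(s["time_s"],s["position"],s["tool_rot"].round(3).tolist(),s["grip_width"])
E
```

```text
20.65 [ 0.55867282 -0.04381444  0.15969604] [[0.291, 0.957, -0.0], [0.957, -0.291, 0.0], [0.0, -0.0, -1.0]] 0.057048609704614006
```

View pics/w5.png

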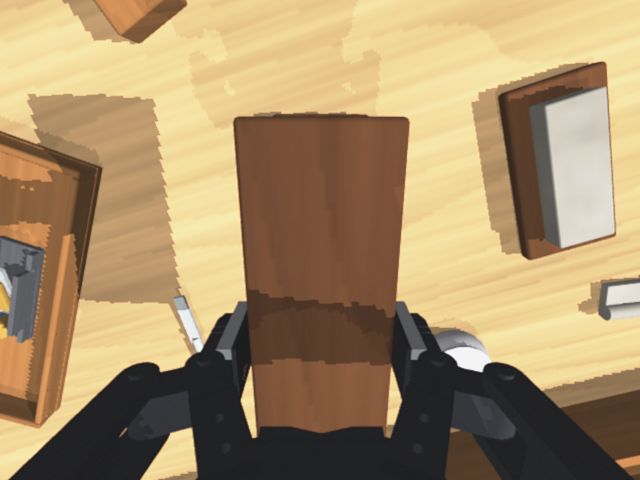

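The 9th picture shows the lid held level, its back corners at (235,117) and (409,118), and its sides running to (257,432) and (386,432). The short case's base corners are (500,96), (606,64), (615,236) and (527,259).

```bash
python3 - <<'E'
from h import *
c=dict(np.load("w5.npz"))
ang=lambda d:np.degrees(np.arctan2(d[1],d[0])).round(2)
z=.1597
A,B,L,R=[ray(c,p,z)[:2] for p in [(235,117),(409,118),(257,430),(386,430)]]
print(np.linalg.norm(A-B),ang(L-A),ang(R-B),ang(B-A)-90)
th=np.radians(np.mean([ang(L-A),ang(R-B)]));u=np.array([np.cos(th),np.sin(th)])
C=(A+B)/2+u*.084;print("lid ctr",C,"rel tcp",C-[.5587,-.0438])
th=np.radians(-17);u=np.array([np.cos(th),np.sin(th)]);v=[-u[1],u[0]]
e=np.array([.5595,-.0446])-C;print("err u,v mm",e@u*1e3,e@v*1e3)
def box(n,px,z):
    P=np.array([ray(c,p,z)[:2] for p in px])
    print(n,P.mean(0).round(4),np.linalg.norm(P[3]-P[0]).round(4),np.linalg.norm(P[2]-P[1]).round(4),np.linalg.norm(P[1]-P[0]).round(4),np.linalg.norm(P[3]-P[2]).round(4),ang(P[3]-P[0]),ang(P[2]-P[1]))
box("sbase",[(500,96),(606,64),(615,236),(527,259)],.014)
E
```

```text
0.05540991843971229 -17.15 -16.84 -17.260000000000005
lid ctr [ 0.55963089 -0.04359401] rel tcp [0.00093089 0.00020599]
err u,v mm 0.16895125065207428 -1.000301895070956
sbase [0.5648 0.1408] 0.1282 0.1279 0.0711 0.0683 1.9 0.63
```

Emit:
{"method": "arm_command", "body": {"steps": [{"delta_pos": [0,-1,-15],"dr": [0,0,0]},{"delta_pos": [0,0,-30],"dr": [0,0,0]},{"delta_pos": [0,0,-30],"dr": [0,0,0]},{"delta_pos": [0,0,-15],"dr": [0,0,0]},{"delta_pos": [0,0,-3],"dr": [0,0,0]},{"delta_pos": [0,0,0],"dr": [0,0,0]},{"delta_pos": [0,0,-2],"dr": [0,0,0]},{"delta_pos": [0,0,-2],"dr": [0,0,0]},{"delta_pos": [0,0,-2],"dr": [0,0,0]},{"delta_pos": [0,0,0],"dr": [0,0,0]},{"delta_pos": [0,0,0],"dr": [0,0,0]}]}}

```text
time_s: 21.75
position: [0.5591, -0.0459, 0.0606]
tool_rot: [[0.293, 0.956, 0.0], [0.956, -0.293, -0.0], [-0.0, 0.0, -1.0]]
ft_force: [-1.3, 0.5, -0.3]
grip_width: 0.0572
```

Emit:
{"method": "arm_command", "body": {"steps": [{"delta_pos": [-0.3,0.7,0],"dr": [0,0,0]},{"delta_pos": [0,0,-2],"dr": [0,0,0]},{"delta_pos": [0,0,-2],"dr": [0,0,0]},{"delta_pos": [0,0,-2],"dr": [0,0,0]},{"delta_pos": [0,0,0],"dr": [0,0,0]}]}}

```text
time_s: 22.25
position: [0.5587, -0.0452, 0.0541]
tool_rot: [[0.293, 0.956, -0.001], [0.956, -0.293, 0.0], [-0.0, -0.001, -1.0]]
ft_force: [-0.3, 0.6, -1.8]
grip_width: 0.0572
```

It's over the stone with no contact. Next is the rest of the way down.

Emit:
{"method": "arm_command", "body": {"steps": [{"delta_pos": [0,0,-3],"dr": [0,0,0]},{"delta_pos": [0,0,-3],"dr": [0,0,0]},{"delta_pos": [0,0,-2],"dr": [0,0,0]},{"delta_pos": [0,0,-1],"dr": [0,0,0]},{"delta_pos": [0,0,-0.7],"dr": [0,0,0]},{"delta_pos": [0,0,-0.7],"dr": [0,0,0]},{"delta_pos": [0,0,0],"dr": [0,0,0]},{"delta_pos": [0,0,0],"dr": [0,0,0]}]}}

```text
time_s: 23.05
position: [0.5588, -0.0452, 0.0442]
tool_rot: [[0.293, 0.956, 0.0], [0.956, -0.293, -0.0], [0.0, 0.0, -1.0]]
ft_force: [-0.2, -0.3, -1.5]
grip_width: 0.0573
```

Emit:
{"method": "arm_command", "body": {"steps": [{"delta_pos": [0,0,-0.6],"dr": [0,0,0]},{"delta_pos": [0,0,-0.6],"dr": [0,0,0]},{"delta_pos": [0,0,0],"dr": [0,0,0]}]}}

```text
time_s: 23.35
position: [0.5589, -0.0452, 0.044]
tool_rot: [[0.292, 0.956, 0.001], [0.956, -0.292, -0.0], [-0.0, 0.001, -1.0]]
ft_force: [-3.0, -0.9, 8.7]
grip_width: 0.0573
```

Emit:
{"method": "arm_command", "body": {"steps": [{"delta_pos": [0,0,0],"dr": [0,0,0]},{"delta_pos": [0,0,0],"dr": [0,0,0]},{"delta_pos": [0,0,0],"dr": [0,0,0]},{"delta_pos": [0,0,5],"dr": [0,0,0]},{"delta_pos": [0,0,15],"dr": [0,0,0]},{"delta_pos": [0,0,30],"dr": [0,0,0]},{"delta_pos": [0,0,40],"dr": [0,0,0]},{"delta_pos": [0,0,40],"dr": [0,0,0]},{"delta_pos": [0,0,35],"dr": [0,0,0]},{"delta_pos": [0,0,0],"dr": [0,0,0]}], "grip": 1}}

```text
time_s: 24.35
position: [0.5603, -0.0455, 0.2131]
tool_rot: [[0.292, 0.956, 0.009], [0.956, -0.292, -0.003], [0.0, 0.01, -1.0]]
ft_force: [0.6, -0.8, -0.3]
grip_width: 0.0856
```

Emit:
{"method": "arm_command", "body": {"steps": [{"delta_pos": [1.6,30,0],"dr": [0,0,2.9]},{"delta_pos": [1.6,33,0],"dr": [0,0,2.9]},{"delta_pos": [1.6,33,0],"dr": [0,0,2.9]},{"delta_pos": [1.6,33,0],"dr": [0,0,2.9]},{"delta_pos": [1.6,33,0],"dr": [0,0,2.9]},{"delta_pos": [1.6,33,0],"dr": [0,0,2.9]},{"delta_pos": [1.6,33,0],"dr": [0,0,2.9]},{"delta_pos": [1.6,33,0],"dr": [0,0,2.9]},{"delta_pos": [1.6,33,0],"dr": [0,0,2.9]},{"delta_pos": [1.6,33,0],"dr": [0,0,2.9]},{"delta_pos": [1.6,33,0],"dr": [0,0,2.9]},{"delta_pos": [1.6,32,0],"dr": [0,0,3.1]},{"delta_pos": [0,0,0],"dr": [0,0,0]},{"delta_pos": [0,0,0],"dr": [0,0,0]},{"delta_pos": [0,0,0],"dr": [0,0,0]}]}}

```text
time_s: 25.85
position: [0.578, 0.346, 0.2076]
tool_rot: [[-0.308, 0.951, -0.001], [0.951, 0.308, -0.001], [-0.0, -0.001, -1.0]]
ft_force: [-0.4, -1.1, 0.8]
grip_width: 0.0854
```

```bash
python3 - <<'E'
from rig import env
import cv2,numpy as np
c=env.get_calibration("wrist");i=env.get_image("wrist");cv2.imwrite("pics/w6.png",i)
np.savez("w6.npz",**{k:np.array(v) for k,v in c.items() })
s=env.observe();print(s["time_s"],s["position"],s["tool_rot"].round(3).tolist(),s["grip_width"])
E
```

```text
25.9 [0.57814101 0.34578891 0.20779008] [[-0.307, 0.952, -0.0], [0.952, 0.307, -0.0], [-0.0, -0.001, -1.0]] 0.08522788794190332
```

View pics/w6.png

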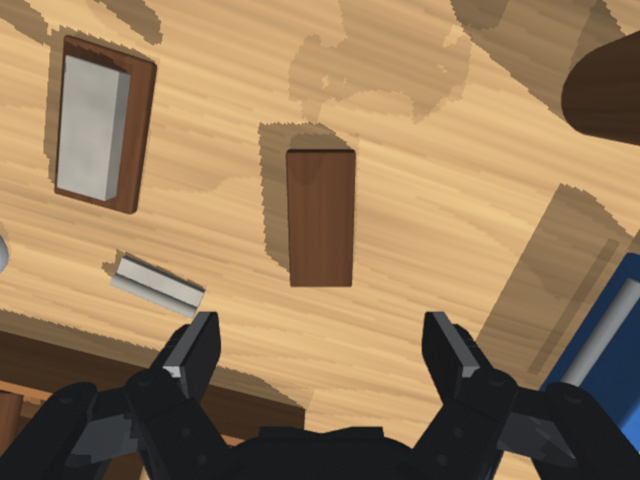

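The 10th picture shows the short lid's top corners at (287,152), (355,152), (352,286) and (290,286), and it sits square to the jaws.

```bash
python3 - <<'E'
from h import *
c=dict(np.load("w6.npz"))
ang=lambda d:np.degrees(np.arctan2(d[1],d[0])).round(2)
def box(n,px,z):
    P=np.array([ray(c,p,z)[:2] for p in px])
    print(n,P.mean(0).round(4),np.linalg.norm(P[3]-P[0]).round(4),np.linalg.norm(P[2]-P[1]).round(4),np.linalg.norm(P[1]-P[0]).round(4),np.linalg.norm(P[3]-P[2]).round(4),ang(P[3]-P[0]),ang(P[2]-P[1]))
box("slid",[(287,152),(355,152),(352,286),(290,286)],.03)
box("sbase",[(64,37),(157,63),(135,213),(54,192)],.014)
E
```

```text
slid [0.5797 0.346 ] 0.1205 0.1204 0.0555 0.0573 17.49 18.38
sbase [0.5644 0.1469] 0.1276 0.1287 0.0723 0.0717 0.91 0.64
```

Emit:
{"method": "arm_command", "body": {"steps": [{"delta_pos": [-2,-30,0],"dr": [0,0,-2.5]},{"delta_pos": [-2,-30,0],"dr": [0,0,-2.5]},{"delta_pos": [-2,-30,0],"dr": [0,0,-2.5]},{"delta_pos": [-2,-30,0],"dr": [0,0,-2.5]},{"delta_pos": [-2,-30,0],"dr": [0,0,-2.5]},{"delta_pos": [-2,-30,0],"dr": [0,0,-2.5]},{"delta_pos": [-1.5,-22,0],"dr": [0,0,-2]},{"delta_pos": [0,0,0],"dr": [0,0,0]},{"delta_pos": [0,0,0],"dr": [0,0,0]},{"delta_pos": [0,0,0],"dr": [0,0,0]}]}}

```text
time_s: 26.9
position: [0.5645, 0.1453, 0.208]
tool_rot: [[-0.018, 1.0, 0.0], [1.0, 0.018, 0.0], [0.0, 0.0, -1.0]]
ft_force: [-0.3, -0.2, -0.8]
grip_width: 0.0853
```

```bash
python3 - <<'E'
from rig import env
from h import *
c=env.get_calibration("wrist");i=env.get_image("wrist");cv2.imwrite("pics/w7.png",i)
np.savez("w7.npz",**{k:np.array(v) for k,v in c.items() })
s=env.observe();print(s["time_s"],s["position"],s["tool_rot"].round(3).tolist())
g=cv2.cvtColor(i,cv2.COLOR_BGR2HSV)
m=((g[...,1]<45)&(g[...,2]>100)).astype(np.uint8);m[310:]=0
n,l,st,ct=cv2.connectedComponentsWithStats(m)
for k in range(1,n):
    if st[k,4]>500: print(k,st[k],ct[k].round())
p=proj(c,[.5645,.144,.032]);print("expected",p)
k=l[int(p[1]),int(p[0])]
cs=cv2.findContours((l==k).astype(np.uint8),0,2)[0][0]
r=cv2.minAreaRect(cs);q=cv2.boxPoints(r);print(q.round(1).tolist())
ap=cv2.approxPolyDP(cs,6,True)[:,0];print(ap.tolist())
P=np.array([ray(c,a,.032)[:2] for a in ap]);print(P.mean(0),np.linalg.norm(P-np.roll(P,-1,0),axis=1).round(4),[np.degrees(np.arctan2(*(d)[::-1])).round(1) for d in np.roll(P,-1,0)-P])
E
```

```text
26.95 [0.56446574 0.14547126 0.2079461 ] [[-0.018, 1.0, 0.0], [1.0, 0.018, 0.0], [0.0, 0.0, -1.0]]
1 [ 295  161   49  117 5349] [319. 218.]
expected [319.57378268 221.57101369]
[[295.0, 161.0], [343.0, 161.0], [343.0, 277.0], [295.0, 277.0]]
[[296, 161], [298, 276], [339, 277], [343, 162]]
[0.56499057 0.14349622] [0.1027 0.0374 0.1029 0.0385] [np.float64(0.8), np.float64(89.5), np.float64(-179.8), np.float64(-90.2)]
```

Emit:
{"method": "arm_command", "body": {"steps": [{"delta_pos": [2.2,29,0],"dr": [0,0,2.4]},{"delta_pos": [2.2,29,0],"dr": [0,0,2.4]},{"delta_pos": [2.2,29,0],"dr": [0,0,2.4]},{"delta_pos": [2.2,29,0],"dr": [0,0,2.4]},{"delta_pos": [2.2,29,0],"dr": [0,0,2.4]},{"delta_pos": [2.2,29,0],"dr": [0,0,2.4]},{"delta_pos": [2,26.5,0],"dr": [0,0,2.5]},{"delta_pos": [0,0,-20],"dr": [0,0,0]},{"delta_pos": [0,0,-35],"dr": [0,0,0]},{"delta_pos": [0,0,-40],"dr": [0,0,0]},{"delta_pos": [0,0,-35],"dr": [0,0,0]},{"delta_pos": [0,0,-25],"dr": [0,0,0]},{"delta_pos": [0,0,-13],"dr": [0,0,0]},{"delta_pos": [0,0,-7],"dr": [0,0,0]},{"delta_pos": [0,0,-3],"dr": [0,0,0]},{"delta_pos": [0,0,0],"dr": [0,0,0]},{"delta_pos": [0,0,0],"dr": [0,0,0]}]}}

```text
time_s: 28.65
position: [0.5802, 0.3455, 0.0311]
tool_rot: [[-0.307, 0.952, 0.002], [0.952, 0.307, 0.001], [0.0, 0.002, -1.0]]
ft_force: [-0.5, 0.6, 1.0]
grip_width: 0.0854
```

Emit:
{"method": "arm_command", "body": {"steps": [{"delta_pos": [0,0,0],"dr": [0,0,0]},{"delta_pos": [0,0,0],"dr": [0,0,0]},{"delta_pos": [0,0,0],"dr": [0,0,0]},{"delta_pos": [0,0,0],"dr": [0,0,0]},{"delta_pos": [0,0,0],"dr": [0,0,0]}], "grip": 0.5, "squeeze": 30}}

```text
time_s: 29.15
position: [0.58, 0.3454, 0.0307]
tool_rot: [[-0.307, 0.952, 0.001], [0.952, 0.307, 0.0], [0.0, 0.001, -1.0]]
ft_force: [-1.2, -1.0, 6.0]
grip_width: 0.0569
```

Emit:
{"method": "arm_command", "body": {"steps": [{"delta_pos": [0,0,10],"dr": [0,0,0]},{"delta_pos": [0,0,25],"dr": [0,0,0]},{"delta_pos": [0,0,35],"dr": [0,0,0]},{"delta_pos": [0,0,30],"dr": [0,0,0]},{"delta_pos": [0,0,15],"dr": [0,0,0]},{"delta_pos": [-2,-29,0],"dr": [0,0,-2.5]},{"delta_pos": [-2,-29,0],"dr": [0,0,-2.5]},{"delta_pos": [-2,-29,0],"dr": [0,0,-2.5]},{"delta_pos": [-2,-29,0],"dr": [0,0,-2.5]},{"delta_pos": [-2,-29,0],"dr": [0,0,-2.5]},{"delta_pos": [-2,-29,0],"dr": [0,0,-2.5]},{"delta_pos": [-3,-27.5,0],"dr": [0,0,-2.4]},{"delta_pos": [0,0,0],"dr": [0,0,0]},{"delta_pos": [0,0,0],"dr": [0,0,0]},{"delta_pos": [0,0,0],"dr": [0,0,0]}]}}

```text
time_s: 30.65
position: [0.5647, 0.1446, 0.1451]
tool_rot: [[-0.01, 1.0, 0.0], [1.0, 0.01, 0.0], [0.0, 0.0, -1.0]]
ft_force: [-0.1, 0.4, -1.7]
grip_width: 0.0572
```

```bash
python3 - <<'E'
from rig import env
import cv2,numpy as np
c=env.get_calibration("wrist");i=env.get_image("wrist");cv2.imwrite("pics/w8.png",i)
np.savez("w8.npz",**{k:np.array(v) for k,v in c.items() })
s=env.observe();print(s["time_s"],s["position"],s["tool_rot"].round(3).tolist(),s["grip_width"])
E
```

```text
30.7 [0.56466832 0.14471056 0.14496496] [[-0.01, 1.0, 0.0], [1.0, 0.01, 0.0], [0.0, 0.0, -1.0]] 0.057276434303292226
```

View pics/w8.png

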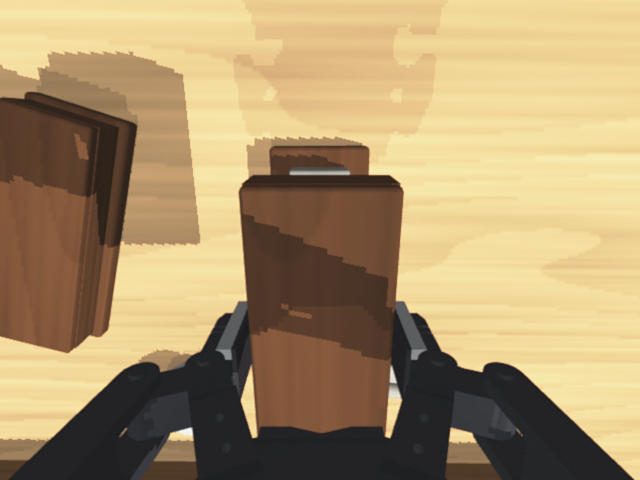

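The 11th picture shows the long lid seated on its case at left. The held short lid's top back corners are at about (240,188) and (403,188), and the base's back edge runs from (270,147) to (370,147).

```bash
python3 - <<'E'
from h import *
c=dict(np.load("w8.npz"))
z=.145-.0007
A,B,L,R=[ray(c,p,z)[:2] for p in [(240,187),(403,187),(258,430),(386,430)]]
print("lid back",A,B,np.linalg.norm(A-B),np.degrees([np.arctan2(*(L-A)[::-1]),np.arctan2(*(R-B)[::-1])]),"ctr",(A+B)/2+[.0615,.0005])
P=[ray(c,p,.014)[:2] for p in [(270,146.5),(370,146.5)]]
print("base back",P,np.linalg.norm(P[0]-P[1]),"ctr",np.mean(P,0)+[.0665,.0006])
E
```

```text
lid back [0.5042468  0.11646118] [0.50369307 0.17200631] 0.05554789019519382 [0.57689328 0.84608906] ctr [0.56546993 0.14473375]
base back [array([0.49939356, 0.10901877]), array([0.49871977, 0.17746102])] 0.06844556696234444 ctr [0.56555667 0.1438399 ]
```

Emit:
{"method": "arm_command", "body": {"steps": [{"delta_pos": [0,-0.7,-15],"dr": [0,0,0]},{"delta_pos": [0,0,-28],"dr": [0,0,0]},{"delta_pos": [0,0,-22],"dr": [0,0,0]},{"delta_pos": [0,0,-11],"dr": [0,0,0]},{"delta_pos": [0,0,-3],"dr": [0,0,0]},{"delta_pos": [0,0,0],"dr": [0,0,0]},{"delta_pos": [0,0,-2],"dr": [0,0,0]},{"delta_pos": [0,0,-2],"dr": [0,0,0]},{"delta_pos": [0,0,-2],"dr": [0,0,0]},{"delta_pos": [0,0,-2],"dr": [0,0,0]},{"delta_pos": [0,0,0],"dr": [0,0,0]}]}}

```text
time_s: 31.8
position: [0.5646, 0.1431, 0.0577]
tool_rot: [[-0.009, 1.0, -0.0], [1.0, 0.009, -0.0], [-0.0, -0.0, -1.0]]
ft_force: [-0.1, -0.5, -1.4]
grip_width: 0.0572
```

Emit:
{"method": "arm_command", "body": {"steps": [{"delta_pos": [0,0.5,-3],"dr": [0,0,0]},{"delta_pos": [0,0,-3],"dr": [0,0,0]},{"delta_pos": [0,0,-3],"dr": [0,0,0]},{"delta_pos": [0,0,-2],"dr": [0,0,0]},{"delta_pos": [0,0,-1],"dr": [0,0,0]},{"delta_pos": [0,0,-0.7],"dr": [0,0,0]},{"delta_pos": [0,0,-0.6],"dr": [0,0,0]},{"delta_pos": [0,0,0],"dr": [0,0,0]},{"delta_pos": [0,0,0],"dr": [0,0,0]}]}}

```text
time_s: 32.7
position: [0.5647, 0.1436, 0.0447]
tool_rot: [[-0.009, 1.0, 0.0], [1.0, 0.009, -0.0], [-0.0, 0.0, -1.0]]
ft_force: [-0.3, 0.1, -0.9]
grip_width: 0.0573
```

Emit:
{"method": "arm_command", "body": {"steps": [{"delta_pos": [0,0,-0.6],"dr": [0,0,0]},{"delta_pos": [0,0,-0.6],"dr": [0,0,0]},{"delta_pos": [0,0,0],"dr": [0,0,0]}]}}

```text
time_s: 33.0
position: [0.5648, 0.1436, 0.0447]
tool_rot: [[-0.009, 1.0, 0.001], [1.0, 0.009, -0.0], [-0.0, 0.001, -1.0]]
ft_force: [-3.7, -0.3, 10.8]
grip_width: 0.0571
```

Seated. Next I release, rise, back away and check with the last picture.

Emit:
{"method": "arm_command", "body": {"steps": [{"delta_pos": [0,0,0],"dr": [0,0,0]},{"delta_pos": [0,0,0],"dr": [0,0,0]},{"delta_pos": [0,0,0],"dr": [0,0,0]},{"delta_pos": [0,0,5],"dr": [0,0,0]},{"delta_pos": [0,0,15],"dr": [0,0,0]},{"delta_pos": [0,0,30],"dr": [0,0,0]},{"delta_pos": [0,0,40],"dr": [0,0,0]},{"delta_pos": [0,0,40],"dr": [0,0,0]},{"delta_pos": [0,0,40],"dr": [0,0,0]},{"delta_pos": [-10,0,40],"dr": [0,0,0]},{"delta_pos": [-20,0,30],"dr": [0,0,0]},{"delta_pos": [-20,0,0],"dr": [0,0,0]},{"delta_pos": [0,0,0],"dr": [0,0,0]},{"delta_pos": [0,0,0],"dr": [0,0,0]}], "grip": 1}}

```text
time_s: 34.4
position: [0.5148, 0.1436, 0.2835]
tool_rot: [[-0.009, 1.0, 0.0], [1.0, 0.009, -0.0], [-0.0, 0.0, -1.0]]
ft_force: [-0.1, 0.4, -0.4]
grip_width: 0.0855
```

```bash
python3 - <<'E'
from rig import env
import cv2,numpy as np
a=env.get_image("side");b=env.get_image("scene")
cv2.imwrite("pics/f_scene.png",b);cv2.imwrite("pics/f_side.png",a)
x=cv2.resize(b[120:320,110:340],None,fx=2,fy=2,interpolation=cv2.INTER_CUBIC)
y=cv2.resize(a[210:410,305:515],None,fx=1.5,fy=2,interpolation=cv2.INTER_CUBIC)
cv2.imwrite("pics/final.png",np.hstack([x,y]))
E
```

```text
(no output)
```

View pics/final.png

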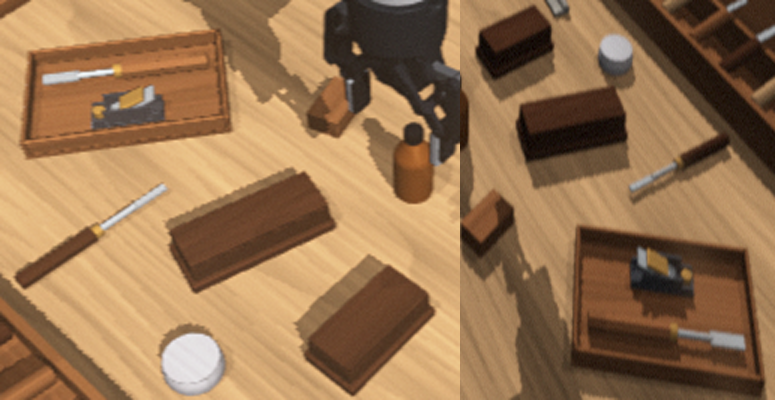

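The last picture (12th) shows both lids down on their cases and level. In the tray, the chisel lies flat and wholly inside and the plane stands on its sole. The gouge, wax tin, bottle and offcut look undisturbed.

```bash
python3 -c "
from rig import env
print(env.observe()['time_s']);env.close_job()"
```

```text
34.5
the job is handed in; nothing more can be done
```

The job is done and handed in at 34.5 s of the 72 s allowed. The chisel lies flat and wholly inside the tray, the plane stands on its sole beside it, and the long and short lids are closed on their own cases.

- **Seating:** each lid slid down over its stone without touching. Each met the base at the expected height (14 mm above where it was picked up) with about 9–11 N. The chisel and plane were also lowered to light contact, 7–10 N, before release.
- **Final pictures:** the side and scene views show both lids level and down on their cases. The gouge, tin, bottle and offcut look undisturbed, and the gripper is clear of everything. I did not look closely at the mallet, rosette, slip stone or turquoise look-alike at the end, but the arm never worked on them.
- **Disagreements:** my first scene-camera estimate of the tray was about 25 mm off the close wrist view, so I used the wrist view. Off-centre wrist views of the short case differed by about 6 mm, which I settled by measuring it again from straight above before fitting the lid.

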